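# Knock the seized piston out of a pump cylinder

## Robot

A 6-joint arm with a two-finger parallel gripper is mounted at the origin on the work surface. World frame = base frame: x ahead of the robot, y to its left, z up, the work surface at z = 0. Lengths are in m, angles in rad, forces in N, time in s.
With the tool pointing down it reaches from about 0.35 to 0.85 m from the base axis. Payload 8.1 kg.
Tool frame: the origin (TCP) lies at the very end of the fingers, on their centre line; the grasp point (between the pads) lies arm.hold_point_z behind it (arm.hold_point_z is the distance from the TCP to the grasp point, in m); z points along the fingers, y is the line along which they close (so a half turn about z gives the same grasp; the last joint's range is limited). The gripper opens to 85 mm and grips with 20 to 120 N. Pads are 22 mm wide; open, the fingers measure 114 mm over their backs; the gripper's body (76 mm by 85 mm) begins 54 mm behind the grasp point. The pads swing forward as they close: fully open they stand 13 mm farther back than shut.
Start: joints at [1.024, 0.13, 1.488, -0, 1.523, -0.085], TCP at [0.267, 0.537, 0.231] pointing down, gripper open.
Joint ranges: [-2.96, 2.96], [-0.89, 2.26], [0.02, 2.5], [-1.34, 4.48], [0, 2.73], [-2.66, 2.66]. Speed limits (rad/s): [2.39, 2.39, 2.79, 3.14, 3.14, 3.14].

## Interface

Orientations are given as a unit quaternion [w, x, y, z].
In Python, from cell import readout, eyes, arm gives the robot as it stands. The module is installed in compiled form; this text tells all that it offers.
- The arm moves only by the shell command python3 -m handwheel 'ROWS' [FORCE]. ROWS is JSON, a list of rows, each a list of 7 numbers: the shift along the world's x, y, z in m, then the turn, a rotation vector about the world's x, y, z in degrees, then the opening, from -1 (shut) to 1 (fully open), so that 0 is half open. In form: [[tx, ty, tz, ax, ay, az, hand], ...]. A call has exactly 8 rows; each row shifts and turns the commanded pose from where the row before left it; what a row does not reach is not made up. A row lasts 1/10 s, in which the tool goes at most 50 mm and 8.59 degrees, less where a joint would pass 70% of its speed; a pose out of reach is approached as far as the arm can. A call with a gripper value outside its range is refused whole. The fingers move at their own pace and stop on an object; FORCE is the grip in N (left out, the last holds). Time passes only in rows, so rows that do not move let the fingers close, or fill a call up. It gives the time, the measured TCP pose, the force, the opening and the grip force at its end, in the units of the state.
- readout.observe(): the state, without advancing time (a new reading comes with each control period).
- eyes.camera(name): name is "scene" or "top"; returns a dict with "frame" (480x640x3 uint8, red, green, blue), "range_z" (480x640 float32, m along the optical axis (not along the pixel's ray), 0 where there is no reading), "fx", "fy", "cx", "cy" (pixels), "cam_to_world" (4x4, takes a point from camera to world coordinates). Camera axes: x right, y down, z forward; pixel columns grow to the right and rows downward; lengths in m; the calibration is good to about 2 mm. A picture is of the moment at which its call begins.
- arm.hand_in(): hands the job in; it is judged then, once.
The state is a dict: "t": time; "joint_pos": joint angles; "joint_vel": joint speeds; "joint_torque": joint torques, N m; "tcp_pos": TCP position; "tool_rot": TCP orientation; "contact_force": force on the tool from outside, world axes, zero at the start; "torque": the same for the moment, N m; "grip_width": finger opening in m; "finger_force": force on a finger pad.
Only numpy, scipy, OpenCV 4.12 (cv2) and the standard library are available. Lean on these libraries where they do the work, as an engineer would, in place of code of your own. Each camera call takes 0.05 s, during which the arm holds its last target. There are 200 camera calls.

## Task

The small pump cylinder on the stand has a piston seized in it. Take the C-shaped knockout tool, feel from below for the off-centre air port with its rod, and lift the rod through the port until the piston is pushed up past the spring tongues and stays up; then draw the tool out and stand it back upright on the bench, clear of the stand. The casting is thin, so never press the tool on the cylinder or stand with more than 30 N; leave the piston to the rod, not the fingers, and do not disturb the screwdriver, the casing half and the gauge.

Things in the scene. Friction and masses are not known exactly. Their poses are not given: they have to be found in the camera images.
- stand: fixed repair stand: plywood base 115 (x) x 95 (y) x 12 mm; two square steel legs 16 mm wide at x = +36, y = +-26 mm carry a finned aluminium pump cylinder, 69 mm across the fins; below it the -x side (facing the robot) is open. Origin: underside of the base, on the cylinder's axis; z up. Cylinder underside 90 mm, rim 122 mm above the bench
- bore_rim (a point): centre of the cylinder's open top, on its axis, 122 mm above the bench; axes as the stand's. Bore 40 mm. Three spring tongues in the bore wall, upper edge 104 mm above the bench, grip the seized piston; once it is lifted above them they spring in 2.5 mm under it and it rests loose on them
- port_axis (a point): point on the cylinder's axis at the underside of its floor, 91 mm above the bench; axes as the stand's. The floor is a fixed flat disc 5 mm thick (top at 96 mm) with one straight air port, 13 mm diameter, whose centre lies 6 mm off the axis towards a side that differs every time and is not measured: it must be felt for from below
- piston_center (a point): steel piston: disc of 38 mm diameter, 20 mm high, with a boss of 12 mm diameter, 6 mm tall, on top. Point at the disc's centre, 10 mm above its flat underside. Seized, it lies on the cylinder's floor, this point 106 mm above the bench; some 10 to 20 N push it up. Lifted by 8 mm or more it stays up on the tongues, about 8 mm higher than before
- handle_center (a point): centre of the steel handle block, 30 (x) x 22 (y) x 46 mm (z), on top of the C-shaped aluminium knockout tool (0.3 kg), directly above its rod; z up, x from the C's spine towards its open mouth. The tool stands on its foot, this point 120 mm above the foot's underside. Spine at x = -50 to -62 mm; foot bar 76 mm wide (y) under the spine
- rod_tip (a point): flat top end of the tool's upright rod: 8 mm diameter, 22 mm long above the lower arm; 84 mm straight below the handle's centre, 36 mm above the foot's underside; axes as the handle's. Lower arm 14 mm thick, 22 mm wide, reaching 12 mm past the rod. Upper arm (bears the handle) from 85 to 97 mm above the foot's underside
- screwdriver: loose screwdriver, 200 mm, lying on the bench; bystander; origin under its middle
- casing: loose open black half of a tool casing, about 150 x 150 x 50 mm; bystander; origin under its main box's centre
- gauge: loose black pressure gauge, 48 mm across, 23 mm high, with a brass stem; bystander; origin under its centre
Not all that is in view belongs to the job. What is shaped like the stand but blue is not meant.

How it is judged:
By the outcome, as a careful person would: the job done as asked, in the order asked, and still so for the second after the job is handed in, with the robot touching nothing.
It also fails if it takes over 61 s, if anything falls off the work surface, if the arm or the gripper's body presses on something with over 40 N, if the wrist force passes 120 N, or if a joint passes its speed limit or range.

## Working session

There is one attempt and no reset: what is moved stays moved. The work goes in short steps, Python scripts to look and compute and a shell command to move; the robot and the scene stay as the last step left them, time stands still between calls to the robot, and variables do not carry over. Pictures are saved under pics/ and viewed, at most 10 in all, crops included, and the job is handed in when it is done.

```bash
mkdir -p pics
python3 - <<'E'
from cell import readout, eyes, arm
import cv2,numpy as np
for n in("scene","top"):
    c=eyes.camera(n);cv2.imwrite(f"pics/{n}0.png",c["frame"][:,:,::-1]);np.savez(f"{n}0.npz",**c)
    print(n,c["fx"],c["cx"],c["cy"],np.round(c["cam_to_world"],3).tolist())
print(arm.hold_point_z);print(readout.observe())
E
```

```text
scene 526.5155338064135 315.68990222725176 236.13534872921204 [[0.592, 0.471, -0.654, 1.349], [0.806, -0.362, 0.469, -0.538], [-0.016, -0.805, -0.593, 0.787], [0.0, 0.0, 0.0, 1.0]]
top 619.9516782631725 332.0578249957149 228.66990536960873 [[0.02, -0.988, 0.153, 0.411], [-1.0, -0.019, 0.005, 0.024], [-0.002, -0.154, -0.988, 1.434], [0.0, 0.0, 0.0, 1.0]]
0.0187
{'t': 0.1, 'joint_pos': array([ 1.02360488e+00,  1.31138665e-01,  1.48914070e+00, -2.28912297e-05,
        1.52301008e+00, -8.53812587e-02]), 'joint_vel': array([-0.00042007, -0.00276629, -0.00137063, -0.00105058,  0.0007601 ,
        0.00051596]), 'joint_torque': array([ 2.06510493e-03, -5.70945096e+01, -5.01942229e+01, -8.22823495e-05,
        8.10000667e-03, -5.76594644e-06]), 'tcp_pos': array([0.2670637 , 0.53674053, 0.23033396]), 'tool_rot': array([-2.53019934e-04,  2.28858066e-01,  9.73459432e-01, -8.09870339e-04]), 'contact_force': array([ 0.25940727, -1.03311285,  0.05518894]), 'torque': array([-0.0325432 ,  0.04893289,  0.0041118 ]), 'finger_force': 0.0, 'grip_width': 0.0853584184643679}
```

View pics/scene0.png

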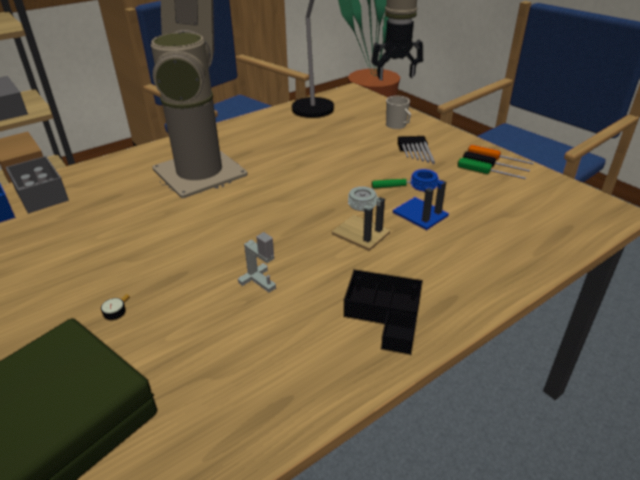

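View pics/top0.png

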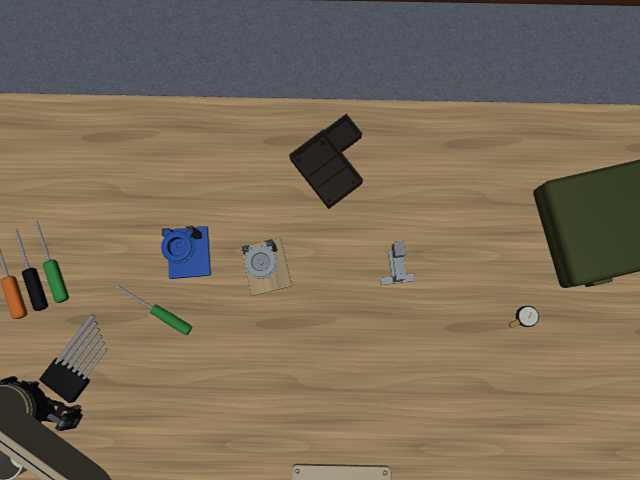

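The first scene image and the top image show two stand-shaped objects: a blue one at top px (180,245) and a plywood one with a grey cylinder at (260,262). The plywood one fits the description; blue is excluded. The only C-tool is at (398,262), with its foot at (397,281) and its handle at (400,247). The bystanders are the casing (328,165), screwdriver (160,312) and gauge (528,316). Next I'll measure both and confirm in a crop.

```bash
cat > h.py <<'E'
import numpy as np,cv2
def cloud(c):
    d=c["range_z"];v,u=np.mgrid[0:480,0:640]
    p=np.stack([(u-c["cx"])/c["fx"]*d,(v-c["cy"])/c["fy"]*d,d],-1)
    T=np.asarray(c["cam_to_world"]);return p@T[:3,:3].T+T[:3,3]
def sel(P,box,z0,z1):
    u0,v0,u1,v1=box;Q=P[v0:v1,u0:u1].reshape(-1,3);return Q[(Q[:,2]>z0)&(Q[:,2]<z1)]
def rect(Q):
    (x,y),s,a=cv2.minAreaRect((Q[:,:2]*1000).astype(np.float32));return np.round([x,y,*s,a],1),len(Q),np.round(np.median(Q[:,2])*1000,1)
E
python3 - <<'E'
from h import *
for n,tb,sb in(("top",(375,232,420,292),(236,230,298,300)),("scene",(232,228,282,296),(328,180,394,250))):
    c=dict(np.load(n+"0.npz"));P=cloud(c)
    print(n)
    print("handle",rect(sel(P,tb,.135,.155)))
    print("tool all",rect(sel(P,tb,.02,.155)))
    print("foot",rect(sel(P,tb,.006,.03)))
    Q=sel(P,sb,.116,.130);print("rim",rect(Q),cv2.minEnclosingCircle((Q[:,:2]*1000).astype(np.float32)))
    print("base",rect(sel(P,sb,.008,.018)))
    print("bench",np.median(P[300:330,300:340,2]) if n=="top" else np.median(P[300:330,180:220,2]))
c=dict(np.load("top0.npz"));f=c["frame"][:,:,::-1]
cv2.imwrite("pics/crop.png",cv2.resize(f[215:305,150:420],None,fx=2.9,fy=2.9,interpolation=cv2.INTER_CUBIC))
E
```

```text
top
handle (array([ 573.4, -111.5,   29.9,   21.9,    8.1]), 153, np.float64(142.9))
tool all (array([ 550.1, -120.1,   77.5,   37.4,    4.9]), 480, np.float64(99.7))
foot (array([ 558.9, -120.4,  136.7,  102.3,    1.1]), 321, np.float64(13.7))
rim (array([541.8, 180.8,  67.4,  66.5,   8.4]), 652, np.float64(121.1)) ((541.392333984375, 181.4172821044922), 34.33931350708008)
base (array([545.3, 178.8, 139.9, 145.8,  87.3]), 962, np.float64(12.5))
bench 0.0004536858407931943
scene
handle (array([ 575.4, -115.1,   32.3,   23.6,    4.1]), 128, np.float64(140.8))
tool all (array([ 552.2, -118.4,   80.3,   24.8,    9. ]), 804, np.float64(96.4))
foot (array([ 548.7, -118.5,   79.8,   77.6,   10. ]), 432, np.float64(12.5))
rim (array([543.6, 178.1,  62.4,  63.7,  53.3]), 275, np.float64(120.1)) ((545.1273803710938, 178.60438537597656), 33.66482925415039)
base (array([500.9, 263.1, 128.4, 304.2,  26.6]), 874, np.float64(10.8))
bench -0.001461748745288538
```

View pics/crop.png

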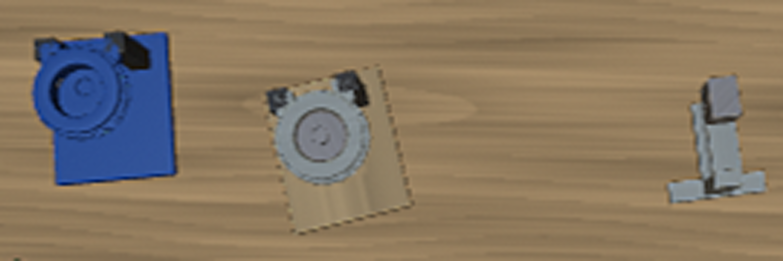

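The crop confirms it. The plywood stand with the grey cylinder and bare piston is at crop (320,135), yaw about 13.5°. The knockout tool has its handle at (722,98) and foot at (717,187), yaw about 8°. The blue one at (85,90) is the decoy. I'll move above the handle.

```bash
python3 -m handwheel '[[0.01,-0.02,0,0,0,1,1],[0.0195,-0.041,0,0,0,2.2,1],[0.0195,-0.041,0,0,0,2.2,1],[0.0195,-0.041,0,0,0,2.2,1],[0.0195,-0.041,0,0,0,2.2,1],[0.0195,-0.041,0,0,0,2.2,1],[0.0195,-0.041,0,0,0,2.2,1],[0.0195,-0.041,0,0,0,2.2,1]]'; python3 -m handwheel '[[0.0195,-0.041,0,0,0,2.2,1],[0.0195,-0.041,0,0,0,2.2,1],[0.0195,-0.041,0,0,0,2.2,1],[0.0195,-0.041,0,0,0,2.2,1],[0.0195,-0.041,0,0,0,2.2,1],[0.0195,-0.041,0,0,0,2.2,1],[0.0195,-0.041,0,0,0,2.2,1],[0.0195,-0.041,0,0,0,2.2,1]]'
```

```text
t: 0.9
tcp_pos: [0.414, 0.2284, 0.231]
tool_rot: [-0.0, 0.087, 0.996, -0.0]
contact_force: [1.3, -0.4, 0.1]
grip_width: 0.0855
finger_force: 0.0
t: 1.7
tcp_pos: [0.5701, -0.0997, 0.2308]
tool_rot: [-0.0, -0.066, 0.998, 0.0]
contact_force: [0.8, 0.1, 0.5]
grip_width: 0.085
finger_force: 0.0
```

```bash
python3 -m handwheel '[[0.002,-0.007,0,0,0,0.4,1],[0.002,-0.0065,0,0,0,0,1],[0,0,-0.03,0,0,0,1],[0,0,-0.03,0,0,0,1],[0,0,-0.03,0,0,0,1],[0,0,-0.024,0,0,0,1],[0,0,-0.012,0,0,0,1],[0,0,0,0,0,0,1]]'; python3 -m handwheel '[[0,0,0,0,0,0,0.2],[0,0,0,0,0,0,-0.2],[0,0,0,0,0,0,-0.4],[0,0,0,0,0,0,-0.6],[0,0,0,0,0,0,-1],[0,0,0,0,0,0,-1],[0,0,0,0,0,0,-1],[0,0,0,0,0,0,-1]]' 90
python3 - <<'E'
from cell import eyes
import cv2,numpy as np
c=eyes.camera("scene");np.savez("scene1.npz",**c);cv2.imwrite("pics/s1.png",cv2.resize(c["frame"][190:310,200:420,::-1],None,fx=3.5,fy=3.5))
E
```

```text
t: 2.5
tcp_pos: [0.5722, -0.11, 0.1032]
tool_rot: [-0.002, -0.07, 0.998, 0.001]
contact_force: [-1.3, 0.3, -0.3]
grip_width: 0.0856
finger_force: 0.0
t: 3.3
tcp_pos: [0.5746, -0.1118, 0.1064]
tool_rot: [0.001, -0.069, 0.998, -0.0]
contact_force: [0.8, -1.4, 4.9]
grip_width: 0.0214
finger_force: 88.8
```

View pics/s1.png

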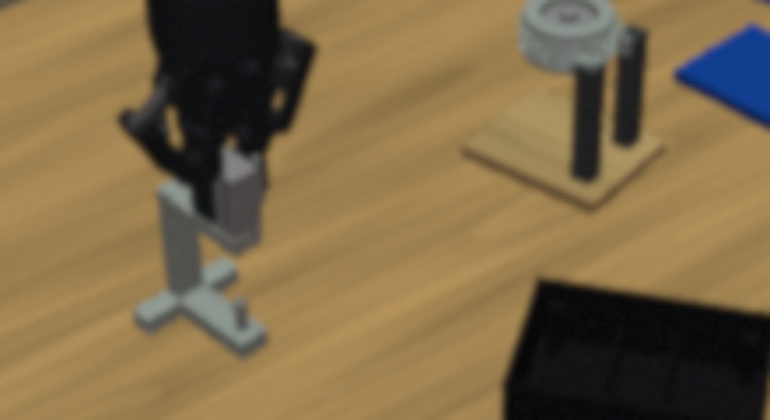

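The crop shows the fingers gripping the tool's handle at about (235,195), with the tool still upright and its rod at (240,315). I'll lift it 45 mm and carry it to a point in front of the stand's open side.

```bash
python3 -m handwheel '[[0,0,0.005,0,0,0,-1],[0,0,0.01,0,0,0,-1],[0,0,0.01,0,0,0,-1],[0,0,0.01,0,0,0,-1],[0,0,0.01,0,0,0,-1],[0,0,0,0,0,0,-1],[0,0,0,0,0,0,-1],[0,0,0,0,0,0,-1]]' 110;  python3 -m handwheel '[[-0.02,0.01,0,0,0,0.5,-1],[-0.03,0.03,0,0,0,1,-1],[-0.02,0.035,0,0,0,1,-1],[-0.02,0.035,0,0,0,1,-1],[-0.01,0.035,0,0,0,1,-1],[-0.0095,0.035,0,0,0,1,-1],[0,0.035,0,0,0,0,-1],[0,0.035,0,0,0,0,-1]]'; python3 -m handwheel '[[0,0.0185,0,0,0,0,-1],[0,0.005,0,0,0,0,-1],[0,0,0,0,0,0,-1],[0,0,0,0,0,0,-1],[0,0,0,0,0,0,-1],[0,0,0,0,0,0,-1],[0,0,0,0,0,0,-1],[0,0,0,0,0,0,-1]]'
```

```text
t: 4.15
tcp_pos: [0.5734, -0.1112, 0.1497]
tool_rot: [-0.0, -0.069, 0.998, 0.0]
contact_force: [-1.1, 0.3, -3.1]
grip_width: 0.0207
finger_force: 107.4
t: 4.95
tcp_pos: [0.4635, 0.14, 0.1499]
tool_rot: [-0.0, -0.117, 0.993, -0.0]
contact_force: [1.3, -0.2, -4.2]
grip_width: 0.0209
finger_force: 108.3
t: 5.75
tcp_pos: [0.4645, 0.1618, 0.1504]
tool_rot: [0.0, -0.117, 0.993, -0.0]
contact_force: [0.2, -0.2, -2.8]
grip_width: 0.021
finger_force: 108.3
```

Run:
```python
from cell import eyes
import cv2,numpy as np
from h import *
o=[]
for n,b in(("top",(235,205,315,310)),("scene",(280,140,420,260))):
    c=eyes.camera(n);u0,v0,u1,v1=b
    o.append(cv2.resize(c["frame"][v0:v1,u0:u1,::-1],(400,400*(v1-v0)//(u1-u0))))
    P=cloud(c);np.savez(n+"2.npz",**c)
h=max(i.shape[0] for i in o)
cv2.imwrite("pics/s2.png",np.hstack([np.pad(i,((0,h-i.shape[0]),(0,0),(0,0))) for i in o]))
```

```text
(no output)
```

View pics/s2.png

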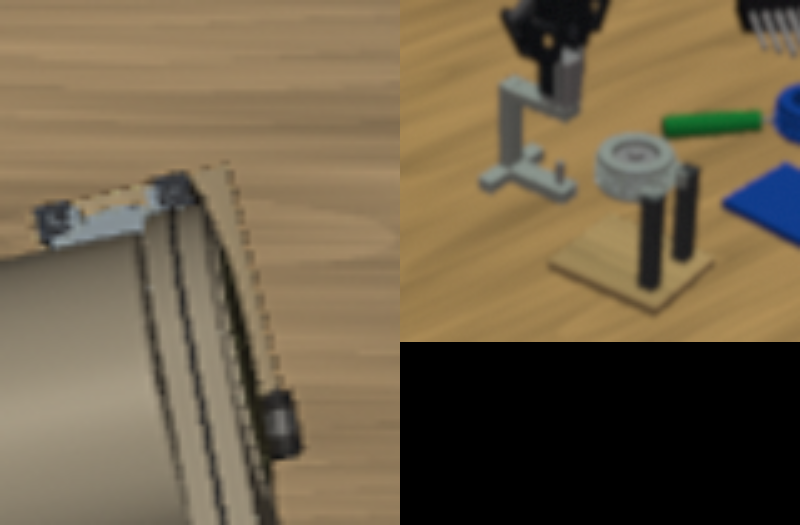

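The two-view picture shows the tool upright in front of the stand's open side: rod at crop (560,170), cylinder at (637,165). The top view is blocked by the arm. I'll slide the tool in.

```bash
python3 -m handwheel '[[0.005,0.0012,0,0,0,0,-1],[0.007,0.0017,0,0,0,0,-1],[0.007,0.0017,0,0,0,0,-1],[0.007,0.0017,0,0,0,0,-1],[0.007,0.0017,0,0,0,0,-1],[0.005,0.0012,0,0,0,0,-1],[0.002,0.0003,0,0,0,0,-1],[0,0,0,0,0,0,-1]]'; python3 -m handwheel '[[0.005,0.0012,0,0,0,0,-1],[0.007,0.0017,0,0,0,0,-1],[0.007,0.0017,0,0,0,0,-1],[0.007,0.0017,0,0,0,0,-1],[0.007,0.0017,0,0,0,0,-1],[0.005,0.0012,0,0,0,0,-1],[0,0,0,0,0,0,-1],[0,0,0,0,0,0,-1]]'
```

```text
t: 6.65
tcp_pos: [0.5045, 0.1717, 0.1502]
tool_rot: [-0.0, -0.117, 0.993, -0.0]
contact_force: [-0.1, 0.3, -3.2]
grip_width: 0.0205
finger_force: 108.3
t: 7.45
tcp_pos: [0.5422, 0.1808, 0.1501]
tool_rot: [-0.0, -0.117, 0.993, -0.0]
contact_force: [-0.3, 0.2, -2.6]
grip_width: 0.0208
finger_force: 108.3
```

Run:
```python
from cell import eyes
import cv2,numpy as np
c=eyes.camera("scene");cv2.imwrite("pics/s3.png",cv2.resize(c["frame"][150:260,300:420,::-1],None,fx=5,fy=5,interpolation=cv2.INTER_CUBIC))
```

```text
(no output)
```

View pics/s3.png

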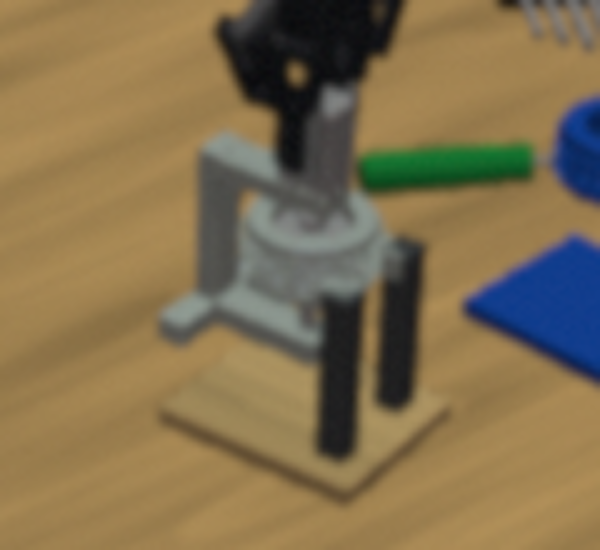

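The crop shows the arms straddling the cylinder, with the upper arm above the rim at (300,190) and the lower arm under it at (270,330). I'll start feeling with the first candidate at +x.

```bash
python3 -m handwheel '[[0.003,0,0.002,0,0,0,-1],[0.003,0,0.003,0,0,0,-1],[0,0,0.003,0,0,0,-1],[0,0,0.001,0,0,0,-1],[0,0,0.001,0,0,0,-1],[0,0,0,0,0,0,-1],[0,0,0,0,0,0,-1],[0,0,0,0,0,0,-1]]'; python3 -m handwheel '[[0,0,0.0005,0,0,0,-1],[0,0,0.0005,0,0,0,-1],[0,0,0,0,0,0,-1],[0,0,0,0,0,0,-1],[0,0,0,0,0,0,-1],[0,0,0,0,0,0,-1],[0,0,0,0,0,0,-1],[0,0,0,0,0,0,-1]]'
```

```text
t: 8.3
tcp_pos: [0.5482, 0.1808, 0.1601]
tool_rot: [-0.0, -0.117, 0.993, -0.0]
contact_force: [0.5, 0.7, -2.4]
grip_width: 0.021
finger_force: 108.3
t: 9.1
tcp_pos: [0.5483, 0.1809, 0.1613]
tool_rot: [-0.0, -0.117, 0.993, -0.0]
contact_force: [0.4, 0.3, -2.4]
grip_width: 0.0205
finger_force: 108.3
```

```bash
python3 -m handwheel '[[0,0,0.0005,0,0,0,-1],[0,0,0.0005,0,0,0,-1],[0,0,0,0,0,0,-1],[0,0,0,0,0,0,-1],[0,0,0,0,0,0,-1],[0,0,0,0,0,0,-1],[0,0,0,0,0,0,-1],[0,0,0,0,0,0,-1]]';python3 -m handwheel '[[0,0,0.0005,0,0,0,-1],[0,0,0,0,0,0,-1],[0,0,0,0,0,0,-1],[0,0,0,0,0,0,-1],[0,0,0,0,0,0,-1],[0,0,0,0,0,0,-1],[0,0,0,0,0,0,-1],[0,0,0,0,0,0,-1]]'
```

```text
t: 9.9
tcp_pos: [0.5483, 0.1809, 0.1623]
tool_rot: [0.0, -0.117, 0.993, 0.0]
contact_force: [0.3, -0.1, -3.0]
grip_width: 0.0209
finger_force: 108.3
t: 10.7
tcp_pos: [0.5483, 0.1809, 0.1628]
tool_rot: [0.0, -0.117, 0.993, 0.0]
contact_force: [0.4, 0.2, -3.2]
grip_width: 0.0209
finger_force: 108.3
```

```bash
python3 -m handwheel '[[0,0,0.0005,0,0,0,-1],[0,0,0.0005,0,0,0,-1],[0,0,0,0,0,0,-1],[0,0,0,0,0,0,-1],[0,0,0,0,0,0,-1],[0,0,0,0,0,0,-1],[0,0,0,0,0,0,-1],[0,0,0,0,0,0,-1]]'
```

```text
t: 11.5
tcp_pos: [0.5483, 0.1809, 0.1638]
tool_rot: [0.0, -0.117, 0.993, 0.0]
contact_force: [-0.0, -0.2, -3.4]
grip_width: 0.0209
finger_force: 108.3
```

```bash
python3 -m handwheel '[[0,0,0.0005,0,0,0,-1],[0,0,0.0005,0,0,0,-1],[0,0,0,0,0,0,-1],[0,0,0,0,0,0,-1],[0,0,0,0,0,0,-1],[0,0,0,0,0,0,-1],[0,0,0,0,0,0,-1],[0,0,0,0,0,0,-1]]'; python3 -m handwheel '[[0,0,0.0005,0,0,0,-1],[0,0,0,0,0,0,-1],[0,0,0,0,0,0,-1],[0,0,0,0,0,0,-1],[0,0,0,0,0,0,-1],[0,0,0,0,0,0,-1],[0,0,0,0,0,0,-1],[0,0,0,0,0,0,-1]]'
```

```text
t: 12.3
tcp_pos: [0.5483, 0.1809, 0.1648]
tool_rot: [-0.0, -0.117, 0.993, -0.0]
contact_force: [-0.0, 0.3, -3.4]
grip_width: 0.0206
finger_force: 108.3
t: 13.1
tcp_pos: [0.5483, 0.1809, 0.1653]
tool_rot: [0.0, -0.117, 0.993, -0.0]
contact_force: [-0.5, -0.1, -3.2]
grip_width: 0.0211
finger_force: 108.3
```

```bash
python3 -m handwheel '[[0,0,0.0005,0,0,0,-1],[0,0,0.0005,0,0,0,-1],[0,0,0,0,0,0,-1],[0,0,0,0,0,0,-1],[0,0,0,0,0,0,-1],[0,0,0,0,0,0,-1],[0,0,0,0,0,0,-1],[0,0,0,0,0,0,-1]]'; python3 -m handwheel '[[0,0,0.0005,0,0,0,-1],[0,0,0,0,0,0,-1],[0,0,0,0,0,0,-1],[0,0,0,0,0,0,-1],[0,0,0,0,0,0,-1],[0,0,0,0,0,0,-1],[0,0,0,0,0,0,-1],[0,0,0,0,0,0,-1]]'
```

```text
t: 13.9
tcp_pos: [0.5483, 0.1809, 0.1663]
tool_rot: [-0.0, -0.117, 0.993, -0.0]
contact_force: [0.5, -0.1, -3.0]
grip_width: 0.0208
finger_force: 108.3
t: 14.7
tcp_pos: [0.5482, 0.1808, 0.1667]
tool_rot: [-0.0, -0.117, 0.993, -0.0]
contact_force: [0.4, -0.4, -5.3]
grip_width: 0.0207
finger_force: 108.0
```

```bash
python3 -m handwheel '[[0,0,0.0003,0,0,0,-1],[0,0,0,0,0,0,-1],[0,0,0,0,0,0,-1],[0,0,0,0,0,0,-1],[0,0,0,0,0,0,-1],[0,0,0,0,0,0,-1],[0,0,0,0,0,0,-1],[0,0,0,0,0,0,-1]]'; python3 -m handwheel '[[0,0,0.0003,0,0,0,-1],[0,0,0,0,0,0,-1],[0,0,0,0,0,0,-1],[0,0,0,0,0,0,-1],[0,0,0,0,0,0,-1],[0,0,0,0,0,0,-1],[0,0,0,0,0,0,-1],[0,0,0,0,0,0,-1]]'
```

```text
t: 15.5
tcp_pos: [0.5482, 0.1808, 0.1668]
tool_rot: [-0.0, -0.117, 0.993, -0.0]
contact_force: [1.3, 0.8, -9.8]
grip_width: 0.0208
finger_force: 107.6
t: 16.3
tcp_pos: [0.5482, 0.1808, 0.1673]
tool_rot: [-0.0, -0.117, 0.993, -0.0]
contact_force: [0.2, -0.7, -11.9]
grip_width: 0.0209
finger_force: 107.7
```

```bash
python3 -m handwheel '[[0,0,0.0004,0,0,0,-1],[0,0,0,0,0,0,-1],[0,0,0,0,0,0,-1],[0,0,0,0,0,0,-1],[0,0,0,0,0,0,-1],[0,0,0,0,0,0,-1],[0,0,0,0,0,0,-1],[0,0,0,0,0,0,-1]]'; python3 -m handwheel '[[0,0,0.0004,0,0,0,-1],[0,0,0,0,0,0,-1],[0,0,0,0,0,0,-1],[0,0,0,0,0,0,-1],[0,0,0,0,0,0,-1],[0,0,0,0,0,0,-1],[0,0,0,0,0,0,-1],[0,0,0,0,0,0,-1]]'
```

```text
t: 17.1
tcp_pos: [0.5483, 0.1809, 0.1678]
tool_rot: [-0.0, -0.117, 0.993, -0.0]
contact_force: [0.5, -0.3, -12.2]
grip_width: 0.0207
finger_force: 107.7
t: 17.9
tcp_pos: [0.5483, 0.1809, 0.1681]
tool_rot: [-0.0, -0.117, 0.993, 0.0]
contact_force: [0.1, -0.4, -14.3]
grip_width: 0.0209
finger_force: 107.7
```

The force holds at about 10 N net while the tip rises, so the rod is in the port and the piston is moving. I'll keep lifting.

```bash
python3 -m handwheel '[[0,0,0.0005,0,0,0,-1],[0,0,0.0005,0,0,0,-1],[0,0,0.0005,0,0,0,-1],[0,0,0.0005,0,0,0,-1],[0,0,0.0005,0,0,0,-1],[0,0,0,0,0,0,-1],[0,0,0,0,0,0,-1],[0,0,0,0,0,0,-1]]'; python3 -m handwheel '[[0,0,0.0005,0,0,0,-1],[0,0,0.0005,0,0,0,-1],[0,0,0.0005,0,0,0,-1],[0,0,0.0005,0,0,0,-1],[0,0,0.0005,0,0,0,-1],[0,0,0,0,0,0,-1],[0,0,0,0,0,0,-1],[0,0,0,0,0,0,-1]]'
```

```text
t: 18.7
tcp_pos: [0.5485, 0.1809, 0.171]
tool_rot: [0.0, -0.117, 0.993, -0.0]
contact_force: [1.4, -1.2, -11.9]
grip_width: 0.0207
finger_force: 108.1
t: 19.5
tcp_pos: [0.5487, 0.1812, 0.1743]
tool_rot: [0.001, -0.117, 0.993, 0.0]
contact_force: [-0.7, 0.1, -3.5]
grip_width: 0.0207
finger_force: 109.1
```

```bash
python3 -m handwheel '[[0,0,0.0005,0,0,0,-1],[0,0,0.0005,0,0,0,-1],[0,0,0.0005,0,0,0,-1],[0,0,0.0005,0,0,0,-1],[0,0,0.0005,0,0,0,-1],[0,0,0,0,0,0,-1],[0,0,0,0,0,0,-1],[0,0,0,0,0,0,-1]]'
python3 - <<'E'
from cell import eyes
import cv2
c=eyes.camera("scene");cv2.imwrite("pics/s4.png",cv2.resize(c["frame"][150:260,300:420,::-1],None,fx=5,fy=5,interpolation=cv2.INTER_CUBIC))
E
```

```text
t: 20.3
tcp_pos: [0.5484, 0.1809, 0.1757]
tool_rot: [0.0, -0.117, 0.993, -0.0]
contact_force: [2.1, 2.1, -7.4]
grip_width: 0.0208
finger_force: 108.7
```

View pics/s4.png

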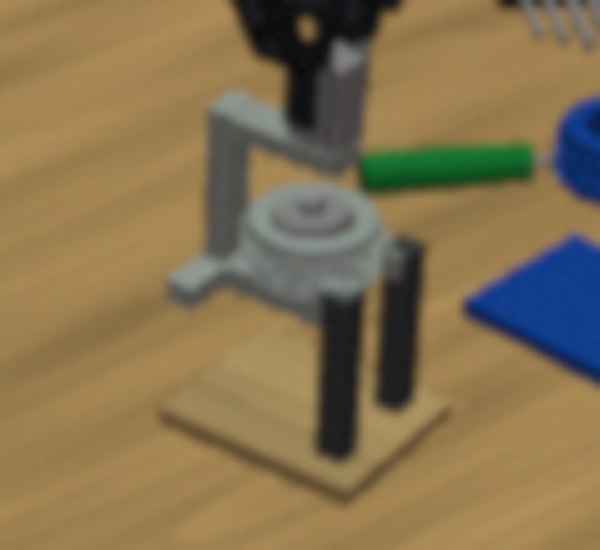

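The crop shows the piston raised to about the rim at (313,208). I'll add 1 mm of margin, then lower the rod to the entry height.

```bash
python3 -m handwheel '[[0,0,0.0005,0,0,0,-1],[0,0,0.0005,0,0,0,-1],[0,0,0,0,0,0,-1],[0,0,0,0,0,0,-1],[0,0,0,0,0,0,-1],[0,0,0,0,0,0,-1],[0,0,0,0,0,0,-1],[0,0,0,0,0,0,-1]]'; python3 -m handwheel '[[0,0,-0.001,0,0,0,-1],[0,0,-0.001,0,0,0,-1],[0,0,-0.001,0,0,0,-1],[0,0,-0.001,0,0,0,-1],[0,0,0,0,0,0,-1],[0,0,0,0,0,0,-1],[0,0,0,0,0,0,-1],[0,0,0,0,0,0,-1]]'
```

```text
t: 21.15
tcp_pos: [0.5483, 0.1809, 0.1767]
tool_rot: [-0.0, -0.117, 0.993, -0.0]
contact_force: [-0.7, -0.9, -4.0]
grip_width: 0.021
finger_force: 109.0
t: 21.95
tcp_pos: [0.5484, 0.1809, 0.1728]
tool_rot: [0.0, -0.117, 0.993, 0.0]
contact_force: [0.5, -0.7, -2.3]
grip_width: 0.0209
finger_force: 109.0
```

The lifted piston's boss now stands at about 130 mm. I'll therefore draw out with the rod tip at about 86 mm, which puts the upper arm's underside at about 135 mm.

```bash
python3 -m handwheel '[[0,0,-0.002,0,0,0,-1],[0,0,-0.003,0,0,0,-1],[0,0,-0.003,0,0,0,-1],[0,0,-0.003,0,0,0,-1],[0,0,-0.003,0,0,0,-1],[0,0,-0.002,0,0,0,-1],[0,0,0,0,0,0,-1],[0,0,0,0,0,0,-1]]'
```

```text
t: 22.75
tcp_pos: [0.5483, 0.1809, 0.1567]
tool_rot: [-0.0, -0.117, 0.993, -0.0]
contact_force: [0.1, 1.3, -3.3]
grip_width: 0.021
finger_force: 109.0
```

```bash
python3 -m handwheel '[[-0.003,-0.0007,0,0,0,0,-1],[-0.005,-0.0012,0,0,0,0,-1],[-0.007,-0.0017,0,0,0,0,-1],[-0.007,-0.0017,0,0,0,0,-1],[-0.007,-0.0017,0,0,0,0,-1],[-0.007,-0.0017,0,0,0,0,-1],[-0.004,-0.001,0,0,0,0,-1],[0,0,0,0,0,0,-1]]'; python3 -m handwheel '[[-0.007,-0.0017,0,0,0,0,-1],[-0.007,-0.0017,0,0,0,0,-1],[-0.007,-0.0017,0,0,0,0,-1],[-0.01,-0.0024,0,0,0,0,-1],[-0.01,-0.0024,0,0,0,0,-1],[-0.005,-0.001,0,0,0,0,-1],[0,0,0,0,0,0,-1],[0,0,0,0,0,0,-1]]'
```

```text
t: 23.55
tcp_pos: [0.5078, 0.1711, 0.1568]
tool_rot: [0.0, -0.117, 0.993, 0.0]
contact_force: [1.2, -0.0, -2.8]
grip_width: 0.0209
finger_force: 109.0
t: 24.35
tcp_pos: [0.4625, 0.1603, 0.157]
tool_rot: [0.0, -0.117, 0.993, 0.0]
contact_force: [-0.1, 0.4, -2.7]
grip_width: 0.0212
finger_force: 109.1
```

```bash
python3 -m handwheel '[[-0.005,-0.01,0,0,0,0,-1],[-0.005,-0.025,0,0,0,0,-1],[0,-0.035,0,0,0,-1,-1],[0.01,-0.035,0,0,0,-1,-1],[0.02,-0.035,0,0,0,-1,-1],[0.02,-0.035,0,0,0,-1,-1],[0.02,-0.035,0,0,0,-1,-1],[0.02,-0.03,0,0,0,0,-1]]'; python3 -m handwheel '[[0.005,-0.015,0,0,0,0,-1],[0,0,-0.01,0,0,0,-1],[0,0,-0.015,0,0,0,-1],[0,0,-0.012,0,0,0,-1],[0,0,-0.006,0,0,0,-1],[0,0,-0.003,0,0,0,-1],[0,0,-0.002,0,0,0,-1],[0,0,0,0,0,0,-1]]'; python3 -m handwheel '[[0,0,-0.0005,0,0,0,-1],[0,0,-0.0005,0,0,0,-1],[0,0,-0.0005,0,0,0,-1],[0,0,0,0,0,0,-1],[0,0,0,0,0,0,-1],[0,0,0,0,0,0,-1],[0,0,0,0,0,0,-1],[0,0,0,0,0,0,-1]]'
```

```text
t: 25.15
tcp_pos: [0.5427, -0.0823, 0.1567]
tool_rot: [-0.0, -0.073, 0.997, -0.0]
contact_force: [0.1, 0.3, -2.1]
grip_width: 0.0208
finger_force: 109.2
t: 25.95
tcp_pos: [0.5474, -0.0945, 0.1089]
tool_rot: [0.0, -0.074, 0.997, -0.0]
contact_force: [0.1, -0.1, -2.8]
grip_width: 0.0205
finger_force: 109.4
t: 26.75
tcp_pos: [0.5473, -0.0948, 0.1072]
tool_rot: [-0.0, -0.074, 0.997, -0.0]
contact_force: [0.2, -1.2, -3.0]
grip_width: 0.0211
finger_force: 109.4
```

```bash
python3 -m handwheel '[[0,0,-0.0005,0,0,0,-1],[0,0,-0.0003,0,0,0,-1],[0,0,0,0,0,0,-1],[0,0,0,0,0,0,-1],[0,0,0,0,0,0,-1],[0,0,0,0,0,0,-1],[0,0,0,0,0,0,-1],[0,0,0,0,0,0,-1]]' 60
```

```text
t: 27.55
tcp_pos: [0.5474, -0.0947, 0.1065]
tool_rot: [0.0, -0.074, 0.997, -0.0]
contact_force: [-0.5, -0.7, -1.5]
grip_width: 0.0207
finger_force: 109.7
```

```bash
python3 -m handwheel '[[0,0,-0.0002,0,0,0,-1],[0,0,0,0,0,0,-1],[0,0,0,0,0,0,-0.4],[0,0,0,0,0,0,-0.3],[0,0,0,0,0,0,-0.2],[0,0,0,0,0,0,0],[0,0,0,0,0,0,0.3],[0,0,0,0,0,0,0.5]]' 30;  python3 -m handwheel '[[0,0,0,0,0,0,0.7],[0,0,0,0,0,0,0.7],[0,0,0,0,0,0,0.7],[0,0,0.01,0,0,0,0.7],[0,0,0.03,0,0,0,0.7],[0,0,0.04,0,0,0,0.7],[0,0,0.04,0,0,0,0.7],[0,0,0.03,0,0,0,0.7]]';  python3 -m handwheel '[[-0.03,-0.02,0.03,0,0,0,0.7],[-0.03,-0.03,0.03,0,0,0,0.7],[-0.03,-0.03,0.02,0,0,0,0.7],[-0.03,-0.03,0,0,0,0,0.7],[0,-0.04,0,0,0,0,0.7],[0,-0.03,0,0,0,0,0.7],[0,0,0,0,0,0,0.7],[0,0,0,0,0,0,0.7]]'
python3 - <<'E'
from cell import eyes
import cv2,numpy as np
from h import *
o=[]
for n,b in(("top",(220,200,440,320)),("scene",(220,160,440,310))):
    c=eyes.camera(n);u0,v0,u1,v1=b
    o.append(cv2.resize(c["frame"][v0:v1,u0:u1,::-1],(480,480*(v1-v0)//(u1-u0)),interpolation=cv2.INTER_CUBIC))
    P=cloud(c)
    if n=="top":
        print("piston",[np.round(np.median(sel(P,(u,v,u+3,v+3),0,1)[:,2]),4) for u,v in((253,258),(259,255),(259,261),(264,258))])
cv2.imwrite("pics/s5.png",np.vstack(o)[:600])
E
```

```text
t: 28.35
tcp_pos: [0.5473, -0.0947, 0.1062]
tool_rot: [0.0, -0.074, 0.997, 0.0]
contact_force: [-0.1, 0.1, 0.3]
grip_width: 0.0641
finger_force: 0.0
t: 29.15
tcp_pos: [0.5479, -0.0949, 0.2602]
tool_rot: [0.002, -0.074, 0.997, -0.001]
contact_force: [0.4, 0.5, -0.1]
grip_width: 0.0724
finger_force: 0.0
t: 29.95
tcp_pos: [0.4282, -0.274, 0.3356]
tool_rot: [0.0, -0.073, 0.997, 0.0]
contact_force: [-0.4, 0.6, 0.8]
grip_width: 0.0726
finger_force: 0.0
piston [np.float64(0.1252), np.float64(0.1243), np.float64(0.1302), np.float64(0.1227)]
```

View pics/s5.png

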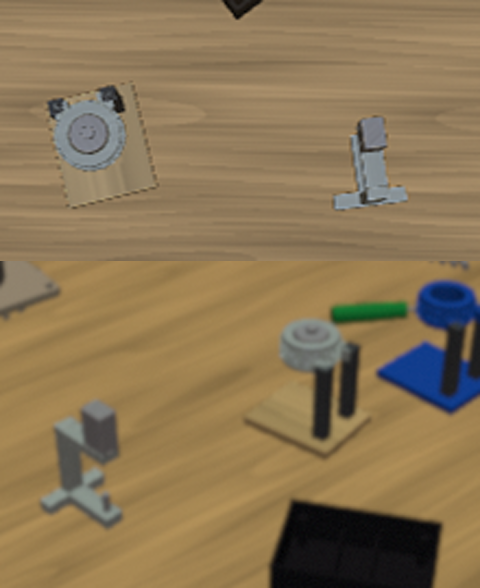

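The picture shows the piston up: top at about 124 mm, boss at about 130 mm, at (90,133). The tool stands upright at (372,160), clear of the stand, and the gripper is away from everything.

```bash
python3 -c "
from cell import arm
print(arm.hand_in())"
```

```text
the job is handed in; nothing more can be done
None
```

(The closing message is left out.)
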